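# Index the graver carousel, draw the red graver and hold it up tipped

### The arm

A 6-joint arm with a two-finger parallel gripper is mounted at the origin on the work surface. World frame = base frame: x ahead of the robot, y to its left, z up, the work surface at z = 0. Lengths are in m, angles in rad, forces in N, time in s.
With the tool pointing down it reaches from about 0.35 to 0.875 m from the base axis. Payload 15.5 kg.
Tool frame: the origin (TCP) lies at the very end of the fingers, on their centre line; the grasp point (between the pads) lies 19 mm behind it; z points along the fingers, y is the line along which they close (so a half turn about z gives the same grasp; the last joint's range is limited). The gripper opens to 85 mm and grips with 20 to 120 N. Pads are 22 mm wide; open, the fingers measure 114 mm over their backs; the gripper's body (76 mm by 85 mm) begins 54 mm behind the grasp point. The pads swing forward as they close: fully open they stand 13 mm farther back than shut.
Start: joints at [1.175, 0.494, 1.345, -0, 1.302, -0.096], TCP at [0.185, 0.597, 0.231] pointing down, gripper open.
Joint ranges: [-2.91, 2.91], [-0.82, 2.16], [0.22, 2.67], [-1.22, 4.37], [0.12, 2.79], [-3.08, 3.08]. Speed limits (rad/s): [1.89, 1.89, 2.57, 3.01, 3.01, 3.01].

### API

Orientations are given as a rotation vector (axis times angle).
In Python, from bench import bot, eyes, order gives the robot as it stands. The module is installed in compiled form; this text tells all that it offers.
- The arm moves only by the shell command python3 -m inch 'ROWS'. ROWS is JSON, a list that holds one entry, the list of rows, each a list of 5 numbers: the shift along the tool's x, y, z in units of 40 mm (1.0 is 40 mm), then the turn about the tool's z in units of 5 degrees (1.0 is 5 degrees), then the opening in per cent of the stroke, from 0 (shut) to 100 (fully open). A call has 1 to 20 rows; each row is the pose to reach, as a shift and turn from the pose commanded when the call began, along the tool's axes at that moment; what a row does not reach only later rows make up. A row lasts 1/12 s, in which the tool goes at most 41.7 mm and 7.16 degrees, less where a joint would pass 70% of its speed; a pose out of reach is approached as far as the arm can. A call with a gripper value outside its range is refused whole. The fingers move at their own pace and stop on an object; the grip force is fixed at half the most. Time passes only in rows, so rows that repeat a pose let the fingers close. It gives the time, the measured TCP pose, the force, the opening and the grip force at its end, in the units of the state.
- bot.sense(): the state, without advancing time (a new reading comes with each control period).
- eyes.grab_frame(name): name is "scene" or "top" or "wrist"; returns a dict with "pixels" (384x512x3 uint8, red, green, blue), "K" (3x3 intrinsics, pixels), "extrinsics" (4x4, takes a point from world to camera coordinates). Camera axes: x right, y down, z forward; pixel columns grow to the right and rows downward; lengths in m; the calibration is good to about 2 mm. A picture is of the moment at which its call begins. There is no depth.
- order.hand_in(): hands the job in; it is judged then, once.
The state is a dict: "t": time; "joint_pos": joint angles; "dq": joint speeds; "tau": joint torques, N m; "eef_pos": TCP position; "orientation": TCP orientation; "contact_force": force on the tool from outside, world axes, zero at the start; "moment": the same for the moment, N m; "grip_width": finger opening in m; "gripper_force": force on a finger pad.
Only numpy, scipy, OpenCV 4.12 (cv2) and the standard library are available. Lean on these libraries where they do the work, as an engineer would, in place of code of your own. Each camera call takes 0.05 s, during which the arm holds its last target. There are 200 camera calls.

### The job

Turn the bench carousel clockwise (it has a black crank knob for this) until the red-handled graver clicks into the unloading gap of the steel keeper hoop, beside the yellow pointer. Then draw the red graver straight up out of its well, tip it to lean about 45 degrees from upright, and finish holding it still like that in the gripper, all of it raised above the height of the hoop so its point can be looked over. Leave the carousel in that detent, the other gravers in their wells and everything else on the bench as it was.

Things in the scene. Friction and masses are not known exactly. Their poses are not given: they have to be found in the camera images.
- base: Fixed carousel base: grey round plate, 270 mm across, 18 mm high; origin on the bench under the carousel's axis, z up. Its -x points to the unloading gap, marked by a yellow block (30 x 50 x 18 mm) at the plate's edge. At +x a sprung pawl in a low block (to 182 mm from the axis, 32 mm high) makes the detents.
- hoop (a point): Middle of the fixed keeper hoop over the gravers: steel bar 12 mm wide, underside 170, top 176 mm above the bench, 75 mm from the axis, running from 28 to 152 degrees anticlockwise (from above) of the gap, on three 10 mm posts 131 mm from the axis at 45, 95, 140 degrees. A graver under it (10 mm below the bar) cannot be lifted out.
- gap (a point): Point of the base in the middle of the unloading gap, 75 mm from the axis towards the base's -x, 34 mm above the bench (level with the deck's top). A graver in the gap has its axis here and nothing above it.
- carousel (a joint): Turn of the aluminium deck since the start, rad, growing clockwise seen from above. At the start all three gravers are under the hoop, so it must turn clockwise, by 0.67 to 2.5 rad. Sprung detents hold it where a well is in the gap: each centres the deck from within about 2.5 degrees to within 0.5 degree and takes about 0.6 N m to pass; elsewhere friction (0.05 N m) keeps it where left.
- well_a (a point): Centre of the mouth of the first well (nearest the gap at the start), on its top, 85 mm above the bench, 75 mm from the carousel's axis.
- well_b (a point): The same for the second well, 40 degrees anticlockwise of the first.
- well_c (a point): The same for the third well, 80 degrees anticlockwise of the first.
- deck_centre (a point): Centre of the deck's top, on the carousel's axis, 34 mm above the bench. The deck is 230 mm across with a 32 mm boss 30 mm high in the middle, and carries three square steel wells (20 mm outside, 10 mm inside, top 85 mm above the bench) 75 mm from the axis, 40 degrees apart. Which graver is in which well varies.
- crank_top (a point): Centre of the top face of the crank knob: black upright round grip, 20 mm in diameter, 70 to 125 mm above the bench, 103 mm from the axis; it spins freely on its pin and swings the deck round. It stands 75 degrees clockwise of well_a.
- graver_red: Red-handled graver standing in a well: origin at the blade's tip, z axis along the tool to the handle's end (up). 125 mm long, about 70 g: blade 8 mm in diameter to 50 mm from the tip, brass ferrule 18 mm from 50 to 62 mm (its shoulder rests on the well), handle 24 mm in diameter from 62 to 125 mm. Seated, the tip is 35 mm, the handle's end 160 mm above the bench; 1 mm of play.
- graver_blue: The same tool with a blue handle; stays in its well.
- graver_yellow: The same tool with a yellow handle; stays in its well.
- case: Fixed open black case, 160 x 150 x 35 mm, origin under its centre, on the right of the bench.
- harp: Small brass jaw harp lying in the case, about 85 x 46 x 6 mm; leave alone.
- hammer: Hammer lying on the left of the bench; leave alone.
- oil: Amber oil bottle, 50 mm in diameter, 130 mm high, on the left; leave alone.
- jar: Clear jar with red lid, 64 mm in diameter, 80 mm high, on the right; leave alone.

How it is judged:
By the outcome, as a careful person would: the job done as asked, in the order asked, and still so for the second after the job is handed in, while the arm keeps its last pose, push and grip.
It also fails if it takes over 51 s, if anything falls off the work surface, if the arm or the gripper's body presses on something with over 40 N, if the wrist force passes 120 N, or if a joint passes its speed limit or range.

## Working session

There is one attempt and no reset: what is moved stays moved. The work goes in short steps, Python scripts to look and compute and a shell command to move; the robot and the scene stay as the last step left them, time stands still between calls to the robot, and variables do not carry over. Pictures are saved under pics/ and viewed, at most 10 in all, crops included, and the job is handed in when it is done.

```bash
mkdir -p pics
python3 - <<'E'
from bench import bot,eyes
import cv2,numpy as np
s=bot.sense();print(s['t'],s['eef_pos'],s['orientation'],s['grip_width'])
ims=[]
for n in("scene","top"):
    f=eyes.grab_frame(n);np.savez(f'pics/{n}0.npz',**f)
    ims.append(f['pixels'][...,::-1]);print(n,f['K'].tolist(),np.round(f['extrinsics'],4).tolist())
    cv2.imwrite(f'pics/{n}0.png',ims[-1])
E
```

```text
0.0 [0.18444919 0.59679593 0.23069084] [-4.69107075e-01 -3.10609289e+00  1.85165437e-03] 0.08552912649676835
scene [[371.8489865103905, 0.0, 252.17391210973767], [0.0, 371.8489865103905, 189.06814329754394], [0.0, 0.0, 1.0]] [[0.6844, 0.7291, 0.0071, -0.3591], [0.586, -0.5442, -0.6004, -0.273], [-0.4338, 0.4151, -0.7997, 1.3369], [0.0, 0.0, 0.0, 1.0]]
top [[413.7375995387866, 0.0, 244.02270835075896], [0.0, 413.7375995387866, 188.61425718118554], [0.0, 0.0, 1.0]] [[0.0209, -0.9997, 0.0117, -0.0373], [-0.9912, -0.0223, -0.1304, 0.543], [0.1306, -0.0089, -0.9914, 1.3033], [0.0, 0.0, 0.0, 1.0]]
```

View pics/top0.png

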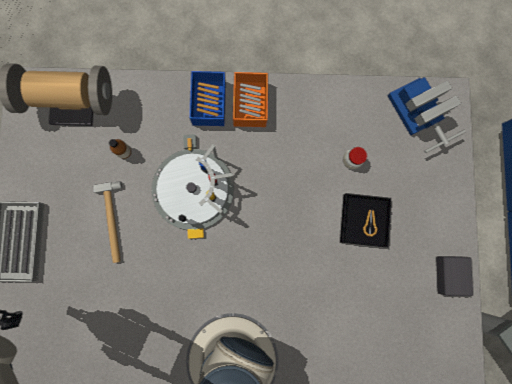

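View pics/scene0.png

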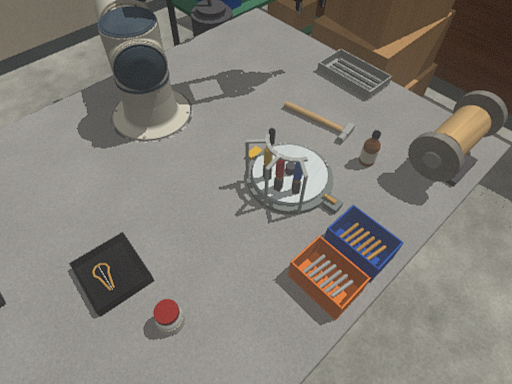

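The top view shows the carousel at about (192,188), with the yellow pointer at (196,234) and the crank knob at (183,218). The gravers run yellow, red, blue from the gap, around (212,196) to (204,168). Next I measure them.

```bash
cat > h.py <<'E'
import cv2,numpy as np
def ray(f,uv,z):
    K,E=f['K'],f['extrinsics'];R,t=E[:3,:3],E[:3,3]
    c=-R.T@t;d=R.T@np.linalg.inv(K)@np.array([uv[0],uv[1],1.]);return c+d*(z-c[2])/d[2]
def proj(f,p):
    q=f['K']@(f['extrinsics'][:3,:3]@np.asarray(p,float)+f['extrinsics'][:3,3]);return q[:2]/q[2]
def blobs(f,lo,hi,roi,amin=4):
    h=cv2.cvtColor(f['pixels'],cv2.COLOR_RGB2HSV);m=cv2.inRange(h,np.array(lo),np.array(hi));k=np.zeros_like(m);x0,y0,x1,y1=roi;k[y0:y1,x0:x1]=1
    n,l,s,c=cv2.connectedComponentsWithStats(m*k);return [(c[i].round(1).tolist(),s[i].tolist()) for i in range(1,n) if s[i,4]>=amin]
E
python3 - <<'E'
from h import *
f=dict(np.load('pics/top0.npz'));roi=(140,125,260,250)
for nm,lo,hi in [('white',(0,0,190),(180,40,255)),('yel',(18,150,120),(32,255,255)),('red',(0,120,60),(8,255,255)),('red2',(170,120,60),(180,255,255)),('blue',(105,120,40),(130,255,255)),('black',(0,0,0),(180,255,45))]:
    print(nm,blobs(f,lo,hi,roi))
y=[b for b in blobs(f,(18,150,120),(32,255,255),roi,30)]
print(ray(f,y[0][0],.014) if y else 0)
h=cv2.cvtColor(f['pixels'],cv2.COLOR_RGB2HSV);m=cv2.inRange(h,np.array((0,0,190)),np.array((180,40,255)));m[:125]=0;m[250:]=0;m[:,:140]=0;m[:,260:]=0
cs=np.vstack([c for c in cv2.findContours(m,0,2)[0] if cv2.contourArea(c)>50]);hl=cv2.convexHull(cs)
P=np.array([ray(f,p,.034)[:2] for p in hl[:,0]],np.float32);print('deck',cv2.minEnclosingCircle(P))
a=cv2.resize(f['pixels'][140:250,140:260,::-1],None,fx=5,fy=5,interpolation=2)
cv2.imwrite('pics/z.png',a)
E
```

```text
white [([184.0, 188.9], [157, 154, 61, 68, 2650]), ([202.5, 159.5], [202, 159, 2, 2, 4]), ([213.3, 165.0], [206, 158, 17, 15, 102]), ([224.5, 182.0], [224, 181, 2, 3, 4]), ([219.8, 193.4], [214, 188, 12, 12, 89]), ([217.2, 205.0], [214, 203, 7, 5, 12]), ([184.5, 222.0], [183, 222, 4, 1, 4])]
yel [([189.1, 143.7], [188, 139, 3, 11, 27]), ([195.1, 233.2], [187, 229, 17, 10, 138])]
red [([215.2, 180.8], [215, 180, 2, 3, 4])]
red2 []
blue [([210.5, 125.0], [198, 125, 26, 1, 26]), ([202.1, 166.3], [199, 163, 7, 7, 17])]
black [([205.2, 170.8], [204, 170, 3, 3, 5]), ([214.2, 198.8], [213, 197, 3, 4, 5]), ([182.1, 218.0], [179, 216, 7, 5, 26])]
[0.39735554 0.12968288 0.014     ]
deck ((0.5426892638206482, 0.14469853043556213), 0.11348199844360352)
```

View pics/z.png

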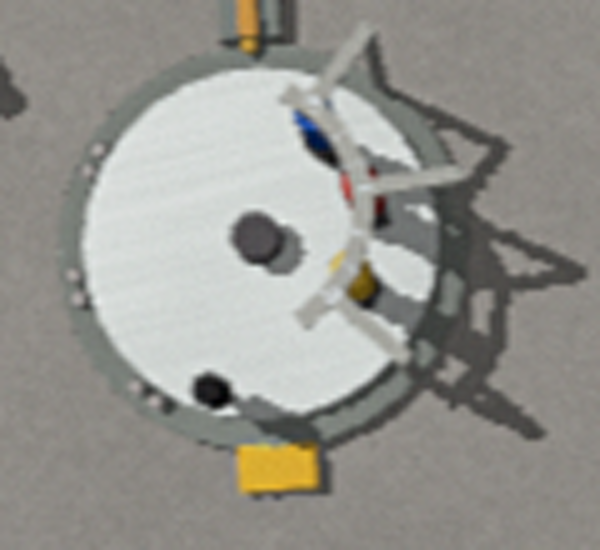

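The zoomed crop confirms the order: yellow at about (360,280), red at (365,195) and blue at (315,130), so red is in well_b. The knob is at (212,390) in the crop, which is pixel (182.3,217.8), and the boss is at (257,237).

Run:
```python
from h import *
f=dict(np.load('pics/top0.npz'));g=dict(np.load('pics/scene0.npz'))
kn=ray(f,(182.3,217.8),.122);b=ray(f,(191.0,187.2),.064);d=np.array([.5427,.1447]);pw=ray(f,(189.3,141),.03)
print('knob',kn,'boss',b,'pawl',pw)
for C in(d,b[:2],(d+b[:2])/2):
    y=np.array([.3974,.1297])-C;v=kn[:2]-C
    print(C,np.degrees(np.arctan2(y[1],y[0]))%360,np.degrees(np.arctan2(v[1],v[0]))%360,np.hypot(*v),np.hypot(*y))
v=pw[:2]-np.array([.3974,.1297]);print('axis dir',np.degrees(np.arctan2(v[1],v[0])))
print(blobs(g,(0,0,0),(180,255,50),(255,110,290,200)),proj(g,(kn[0],kn[1],.122)))
```

```text
knob [0.44007116 0.15813355 0.122     ] boss [0.54069935 0.14258572 0.064     ] pawl [0.6986033 0.1580438 0.03     ]
[0.5427 0.1447] 185.8940326767371 172.5426922747084 0.10350429834797505 0.14607220817116442
[0.54069935 0.14258572] 185.1383142725289 171.21681277870331 0.10182224244077619 0.1438775402119491
[0.54169968 0.14364286] 185.5190335823259 171.88518363890444 0.10265639885626862 0.1449717217210667
axis dir 5.375811326858878
[([270.0, 138.0], [270, 136, 1, 5, 5]), ([271.8, 142.5], [271, 142, 3, 2, 4])] [271.62024398 130.85980344]
```

```bash
python3 -m inch '[[[-9.35,-8.59,0,14.56,60],[-9.35,-8.59,0,14.56,60],[-9.35,-8.59,0,14.56,60],[-9.35,-8.59,0,14.56,60],[-9.35,-8.59,0,14.56,60],[-9.35,-8.59,0,14.56,60],[-9.35,-8.59,0,14.56,60],[-9.35,-8.59,0,14.56,60],[-9.35,-8.59,0,14.56,60],[-9.35,-8.59,0,14.56,60],[-9.35,-8.59,0,14.56,60],[-9.35,-8.59,0,14.56,60],[-9.35,-8.59,0,14.56,60],[-9.35,-8.59,0,14.56,60],[-9.35,-8.59,0,14.56,60],[-9.35,-8.59,0,14.56,60],[-9.35,-8.59,0,14.56,60],[-9.35,-8.59,0,14.56,60],[-9.35,-8.59,0,14.56,60],[-9.35,-8.59,0,14.56,60]]]'
python3 - <<'E'
from h import *
from bench import bot,eyes
s=bot.sense();print(s['t'],s['eef_pos'],s['orientation'],s['joint_pos'])
f=eyes.grab_frame('wrist');np.savez('pics/w1.npz',**f);cv2.imwrite('pics/w1.png',f['pixels'][...,::-1]);print(np.round(f['extrinsics'],3).tolist(), proj(f,(.440,.158,.125)),proj(f,(.542,.144,.064)))
E
```

```text
t: 1.77
eef_pos: [0.4402, 0.1589, 0.2313]
orientation: [-2.22, -2.223, -0.0]
contact_force: [0.8, -1.0, -0.2]
grip_width: 0.051
gripper_force: 0.0
1.7667 [0.44016841 0.15890482 0.23130703] [-2.21986957e+00 -2.22300782e+00 -3.11980668e-05] [2.18734504e-01 2.73821832e-01 1.71751127e+00 1.45923765e-05
 1.15024449e+00 2.17315833e-01]
[[1.0, 0.001, -0.0, -0.441], [0.001, -0.966, 0.258, 0.119], [-0.0, -0.258, -0.966, 0.419], [0.0, 0.0, 0.0, 1.0]] [253.21261427 193.43291969] [348.06488465 191.63355117]
```

View pics/w1.png

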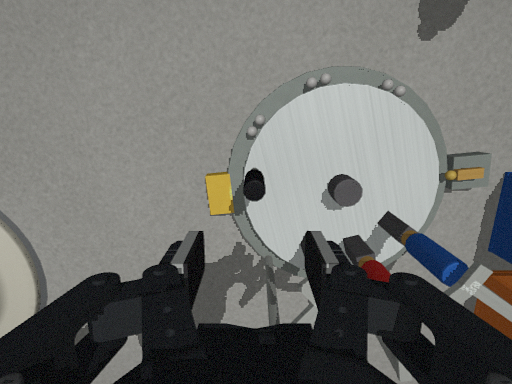

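The wrist view shows the knob at about (254,185), slightly above my prediction of (253,193). The boss is at (345,190). I'll refine with masks before gripping.

Run:
```python
from h import *
f=dict(np.load('pics/w1.npz'))
g=cv2.cvtColor(f['pixels'],cv2.COLOR_RGB2GRAY)
print(blobs(f,(0,0,0),(180,255,60),(238,155,275,215),20))
print(g[164:208:2,254].tolist(), g[186,238:272:2].tolist())
m=((g>45)&(g<110)).astype('u1')*255; k=m[165:215,320:370]
n,l,s,c=cv2.connectedComponentsWithStats(k);i=1+s[1:,4].argmax();print(s[i],c[i]+[320,165])
d=(f['pixels'].min(2)>150).astype('u1');n,l,s,c=cv2.connectedComponentsWithStats(d[60:290,220:450]);i=1+s[1:,4].argmax();ct=cv2.convexHull(np.vstack(cv2.findContours((l==i).astype('u1'),0,1)[0]))[:,0]+[220,60]
P=np.array([ray(f,p,.034)[:2] for p in ct]);
A=np.c_[2*P,np.ones(len(P))]; P=P[P[:,1]>.12];A=np.c_[2*P,np.ones(len(P))];q=np.linalg.lstsq(A,(P**2).sum(1),rcond=None)[0];print('deck',q[:2],np.sqrt(q[2]+q[:2]@q[:2]))
for uv in((254,187),(254,189)):print(ray(f,uv,.125))
print(ray(f,(345,190),.064))
```

```text
[([253.7, 185.1], [243, 169, 22, 32, 554])]
[185, 186, 89, 15, 14, 20, 9, 22, 34, 27, 34, 35, 21, 28, 34, 21, 32, 29, 53, 190, 189, 187] [120, 71, 77, 11, 25, 32, 28, 33, 35, 25, 34, 29, 34, 56, 193, 187, 186]
[  8   9  34  33 680] [346.61029412 191.46764706]
deck [0.54212372 0.14283516] 0.11427535027828448
[0.44067945 0.1637372  0.125     ]
[0.4406805  0.16196076 0.125     ]
[0.53855261 0.14581214 0.064     ]
```

```bash
python3 -m inch '[[[0.03,0.01,0.8,0,60],[0.03,0.01,1.6,0,60],[0.03,0.01,2.4,0,60],[0.03,0.01,3.0,0,60],[0.03,0.01,3.35,0,60],[0.03,0.01,3.35,0,60],[0.03,0.01,3.35,0,0],[0.03,0.01,3.35,0,0],[0.03,0.01,3.35,0,0],[0.03,0.01,3.35,0,0],[0.03,0.01,3.35,0,0],[0.03,0.01,3.35,0,0],[0.03,0.01,3.35,0,0],[0.03,0.01,3.35,0,0],[0.03,0.01,3.35,0,0]]]'
```

```text
t: 3.07
eef_pos: [0.4402, 0.1598, 0.0986]
orientation: [-2.221, -2.222, -0.0]
contact_force: [-6.9, 1.9, 12.1]
grip_width: 0.018
gripper_force: 58.2
```

Run:
```python
import numpy as np
a0=170.9;r=.1031
for t in range(5,106,5):
    a=np.radians(a0-t);b=np.radians(a0);print(t,np.round([r*(np.sin(a)-np.sin(b))/.04,r*(np.cos(a)-np.cos(b))/.04],2).tolist(),np.round([.542+r*np.cos(a),.1435+r*np.sin(a)],4))
```

```text
5 [0.22, 0.05] [0.442  0.1686]
10 [0.44, 0.11] [0.4446 0.1772]
15 [0.64, 0.19] [0.4479 0.1856]
20 [0.85, 0.29] [0.4519 0.1936]
25 [1.04, 0.41] [0.4566 0.2013]
30 [1.22, 0.54] [0.462  0.2085]
35 [1.39, 0.69] [0.468  0.2152]
40 [1.54, 0.86] [0.4745 0.2214]
45 [1.68, 1.03] [0.4815 0.227 ]
50 [1.8, 1.22] [0.4891 0.232 ]
55 [1.91, 1.42] [0.497  0.2362]
60 [2.0, 1.63] [0.5052 0.2398]
65 [2.07, 1.84] [0.5138 0.2427]
70 [2.12, 2.06] [0.5225 0.2447]
75 [2.16, 2.28] [0.5314 0.2461]
80 [2.17, 2.5] [0.5404 0.2466]
85 [2.16, 2.73] [0.5494 0.2463]
90 [2.14, 2.95] [0.5583 0.2453]
95 [2.09, 3.17] [0.5671 0.2435]
100 [2.03, 3.39] [0.5757 0.2409]
105 [1.95, 3.6] [0.5841 0.2376]
```

```bash
python3 -m inch '[[[0.22,0.05,0,0,0],[0.44,0.11,0,0,0],[0.64,0.19,0,0,0],[0.85,0.29,0,0,0],[0.85,0.29,0,0,0]]]'; python3 -m inch '[[[0.19,0.12,0,0,0],[0.37,0.25,0,0,0],[0.54,0.40,0,0,0],[0.69,0.57,0,0,0],[0.83,0.74,0,0,0],[0.95,0.93,0,0,0],[0.95,0.93,0,0,0]]]'
```

```text
t: 3.48
eef_pos: [0.4535, 0.1951, 0.0987]
orientation: [2.22, 2.222, 0.004]
contact_force: [-3.4, 1.8, 9.9]
grip_width: 0.0179
gripper_force: 60.3
t: 4.07
eef_pos: [0.4926, 0.2325, 0.0987]
orientation: [2.219, 2.22, 0.006]
contact_force: [2.6, -3.6, 8.8]
grip_width: 0.0181
gripper_force: 60.2
```

```bash
python3 -m inch '[[[0.11,0.20,0,0,0],[0.20,0.41,0,0,0],[0.27,0.62,0,0,0],[0.32,0.84,0,0,0],[0.36,1.06,0,0,0],[0.37,1.28,0,0,0],[0.37,1.28,0,0,0]]]'; python3 -m inch '[[[-0.01,0.23,0,0,0],[-0.03,0.45,0,0,0],[-0.08,0.67,0,0,0],[-0.14,0.89,0,0,0],[-0.14,0.89,0,0,0],[-0.14,0.89,0,0,0]]]'
python3 - <<'E'
from h import *
from bench import bot,eyes
s=bot.sense();print(s['eef_pos'],s['contact_force'])
for n in('top','scene'):
    f=eyes.grab_frame(n);np.savez(f'pics/{n}2.npz',**f)
    x0,y0=(140,130) if n=='top' else (230,100)
    cv2.imwrite(f'pics/{n}2.png',cv2.resize(f['pixels'][y0:y0+120,x0:x0+130,::-1],None,fx=4,fy=4,interpolation=2))
E
python3 -c "
import cv2,numpy as np;cv2.imwrite('pics/ts2.png',np.vstack([cv2.imread('pics/%s2.png'%n) for n in('top','scene')])[:,:].copy()[:960])"
cd pics; python3 -c "
import cv2,numpy as np;cv2.imwrite('ts2.png',cv2.resize(np.hstack([cv2.imread('%s2.png'%n) for n in('top','scene')]),(800,369)))"
```

```text
t: 4.65
eef_pos: [0.5431, 0.2451, 0.0986]
orientation: [2.219, 2.22, 0.001]
contact_force: [0.4, -15.8, 14.1]
grip_width: 0.0182
gripper_force: 60.8
t: 5.15
eef_pos: [0.5765, 0.239, 0.0986]
orientation: [2.22, 2.22, -0.003]
contact_force: [-6.2, -17.6, 15.6]
grip_width: 0.0182
gripper_force: 61.5
[0.57651836 0.23902974 0.09861252] [ -6.21176925 -17.62781145  15.63433242]
```

View pics/ts2.png

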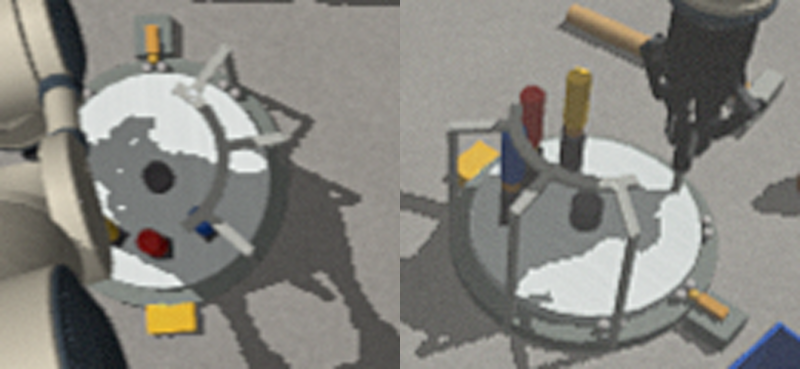

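The view shows red at the gap by the yellow pointer, with yellow past it and blue still under the hoop. I'll measure the red angle from the mask.

```bash
cat >> h.py <<'E'
def redpos(f):
    for lo,hi in(((0,140,50),(6,255,255)),((174,140,50),(180,255,255))):
        for c,s in blobs(f,lo,hi,(165,190,215,225),8):
            for z in(.155,.16):
                p=ray(f,c,z);v=p[:2]-[.5425,.143];print(c,s,p.round(4),np.degrees(np.arctan2(v[1],v[0]))%360,np.hypot(*v))
E
python3 - <<'E'
from h import *
redpos(dict(np.load('pics/top2.npz')))
v=np.array([.57652,.23903])-[.5425,.143];print(np.degrees(np.arctan2(v[1],v[0])),np.hypot(*v))
E
```

```text
[189.0, 208.6] [185, 205, 10, 8, 53] [0.4655 0.1351 0.155 ] 185.8481907552176 0.07745211055271362
[189.0, 208.6] [185, 205, 10, 8, 53] [0.4651 0.1345 0.16  ] 186.26836690194608 0.07791500645418417
70.49258152531364 0.1018779725946684
```

```bash
python3 -m inch '[[[0,0,0,0,55],[0,0,0,0,55],[0,0,0,0,55],[0,0,0,0,55],[0,0,-0.8,0,55],[0,0,-1.6,0,55],[0,0,-2.4,0,55],[0,0,-3.3,0,55],[0,0,-4,0,55],[0,0,-4,0,55]]]'
python3 - <<'E'
from h import *
from bench import bot,eyes
s=bot.sense();print(s['eef_pos'],s['contact_force'])
f=eyes.grab_frame('top');np.savez('pics/top3.npz',**f);redpos(f)
f=eyes.grab_frame('wrist');np.savez('pics/w3.npz',**f);cv2.imwrite('pics/w3.png',f['pixels'][...,::-1])
E
```

```text
t: 6.08
eef_pos: [0.5787, 0.2418, 0.2636]
orientation: [2.218, 2.219, 0.013]
contact_force: [0.9, 0.4, -0.4]
grip_width: 0.0469
gripper_force: 0.0
[0.57873489 0.2418253  0.2636138 ] [ 0.8842307   0.40701335 -0.37132724]
[188.9, 208.5] [185, 205, 10, 8, 50] [0.4657 0.1354 0.155 ] 185.64599718661475 0.0771368517538279
[188.9, 208.5] [185, 205, 10, 8, 50] [0.4653 0.1348 0.16  ] 186.06991733029136 0.0775990598499342
```

View pics/w3.png

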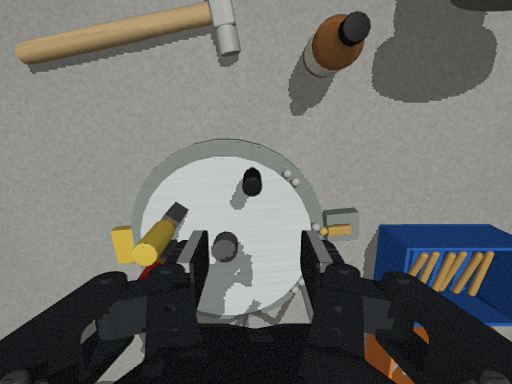

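The wrist view shows the knob free at (252,183) and red beside the pointer, partly hidden by the left finger. Next I go above red.

```bash
python3 -m inch '[[[-0.7,-0.7,0,0,60],[-1.4,-1.4,0,0,60],[-2.1,-2.2,0,0,60],[-2.66,-2.8,0,0,60],[-2.66,-2.8,0,0,60],[-2.66,-2.8,0,0,60],[-2.66,-2.8,0,0,60]]]'
python3 - <<'E'
from h import *
from bench import bot,eyes
s=bot.sense();print(s['eef_pos'],s['orientation'])
f=eyes.grab_frame('wrist');np.savez('pics/w4.npz',**f)
for lo,hi in(((0,140,50),(6,255,255)),((174,140,50),(180,255,255))):
    for c,b in blobs(f,lo,hi,(150,100,350,300),30): print(c,b)
for z in(.098,.16): print(proj(f,(.4665,.1355,z)),proj(f,(.4665,.1475,z)),proj(f,(.4785,.1355,z)))
E
```

```text
t: 6.77
eef_pos: [0.4646, 0.1345, 0.2567]
orientation: [-2.221, -2.221, 0.001]
contact_force: [0.1, -0.1, -0.4]
grip_width: 0.0513
gripper_force: 0.0
[0.46455468 0.13450585 0.25674063] [-2.22106730e+00 -2.22117739e+00  6.26617118e-04]
[256.4, 188.0] [243, 168, 27, 38, 766]
[255.51385702 178.74875784] [255.51988769 167.28749145] [267.0957793  178.74434212]
[255.75208234 194.15338267] [255.76260103 180.08257598] [270.13262179 194.14864107]
```

```bash
python3 -m inch '[[[0.05,0.06,0.7,0,60],[0.05,0.06,1.4,0,60],[0.05,0.06,2.1,0,60],[0.05,0.06,2.7,0,60],[0.05,0.06,3.2,0,60],[0.05,0.06,3.44,0,60],[0.05,0.06,3.44,0,60],[0.05,0.06,3.44,0,60]]]'; python3 -m inch '[[[0,0,0,0,0],[0,0,0,0,0],[0,0,0,0,0],[0,0,0,0,0],[0,0,0,0,0],[0,0,0,0,0],[0,0,0,0,0],[0,0,0,0,0]]]'
```

```text
t: 7.48
eef_pos: [0.4672, 0.1367, 0.1196]
orientation: [-2.22, -2.222, 0.001]
contact_force: [1.0, -0.3, 0.9]
grip_width: 0.0509
gripper_force: 0.0
t: 8.15
eef_pos: [0.4676, 0.1365, 0.1207]
orientation: [2.22, 2.221, 0.003]
contact_force: [-0.2, -0.2, 8.3]
grip_width: 0.0228
gripper_force: 58.7
```

```bash
python3 -m inch '[[[0,0,-0.1,0,0],[0,0,-0.2,0,0],[0,0,-0.4,0,0],[0,0,-0.6,0,0],[0,0,-0.8,0,0],[0,0,-1.0,0,0],[0,0,-1.2,0,0],[0,0,-1.4,0,0],[0,0,-1.7,0,0],[0,0,-2.1,0,0],[0,0,-2.6,0,0],[0,0,-3.1,0,0],[0,0,-3.5,0,0],[0,0,-3.5,0,0],[0,0,-3.5,0,0]]]'
python3 - <<'E'
from h import *
from bench import bot,eyes
a=[]
for n in('wrist','scene'):
    f=eyes.grab_frame(n);np.savez(f'pics/{n}5.npz',**f);p=f['pixels'][...,::-1]
    a.append(cv2.resize(p if n=='wrist' else p[80:230,200:400],(400,300)))
cv2.imwrite('pics/v5.png',np.hstack(a))
E
```

```text
t: 9.4
eef_pos: [0.4671, 0.1365, 0.2604]
orientation: [2.22, 2.221, 0.002]
contact_force: [0.5, -0.2, -1.1]
grip_width: 0.0227
gripper_force: 58.7
```

View pics/v5.png

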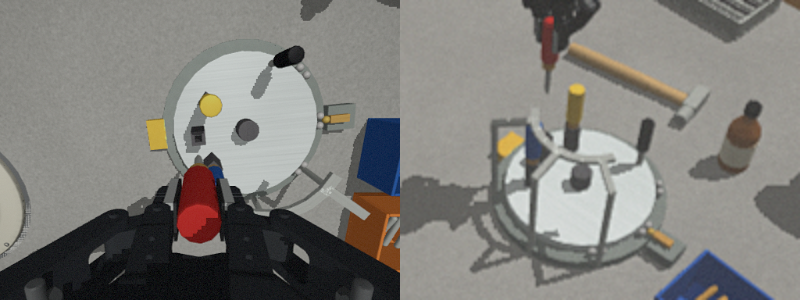

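The wrist and scene views show the graver fully out and upright in the grip, with blue and yellow still in their wells. The tool can't be tilted, so I'll pivot the graver in the pads. For that I push its blade against the inner edge of the fixed hoop bar, away from the other gravers.

```bash
python3 -m inch '[[[-0.1,0.4,0,0,0],[-0.3,0.9,0,0,0],[-0.5,1.4,0,0,0],[-0.66,1.8,0,0,0],[-0.66,2.0,0,0,0],[-0.66,2.0,0,0,0],[-0.66,2.0,0.4,0,0],[-0.66,2.0,0.8,0,0],[-0.66,2.0,1.17,0,0],[-0.66,2.0,1.17,0,0],[-0.66,2.0,1.17,0,0]]]'; python3 -m inch '[[[-0.2,0,0,0,0],[-0.4,0,0,0,0],[-0.6,0,0,0,0],[-0.75,0,0,0,0],[-0.9,0,0,0,0],[-1.0,0,0,0,0],[-1.1,0,0,0,0],[-1.2,0,0,0,0],[-1.2,0,0,0,0]]]'
python3 - <<'E'
from h import *
from bench import bot,eyes
f=eyes.grab_frame('wrist');p=f['pixels'][...,::-1];np.savez('pics/w6.npz',**f)
g=eyes.grab_frame('scene')['pixels'][80:230,200:400,::-1]
cv2.imwrite('pics/v6.png',np.hstack([cv2.resize(p,(400,300)),cv2.resize(g,(400,300))]))
E
```

```text
t: 10.42
eef_pos: [0.5456, 0.1104, 0.2124]
orientation: [-2.219, -2.221, 0.003]
contact_force: [-0.1, 0.4, 0.1]
grip_width: 0.0228
gripper_force: 58.8
t: 11.17
eef_pos: [0.5469, 0.0617, 0.2131]
orientation: [-2.221, -2.22, -0.002]
contact_force: [-0.4, 5.5, -0.4]
grip_width: 0.0228
gripper_force: 59.5
```

View pics/v6.png

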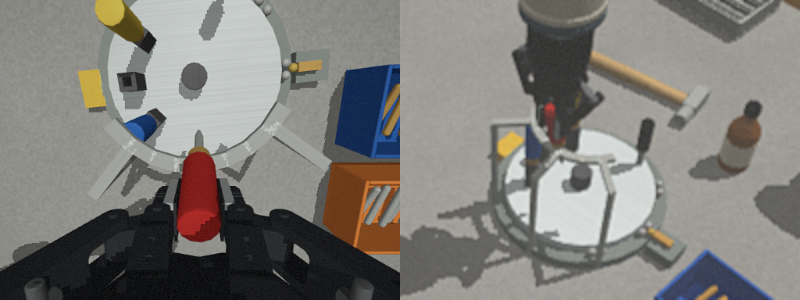

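The wrist view shows the blade at about (198,150) against the bar and starting to swing. The force is 5.5 N, so I keep going.

```bash
python3 -m inch '[[[-0.1,0,0,0,0],[-0.2,0,0,0,0],[-0.3,0,0,0,0],[-0.4,0,0,0,0],[-0.5,0,0,0,0],[-0.6,0,0,0,0],[-0.7,0,0,0,0],[-0.8,0,0,0,0],[-0.9,0,0,0,0],[-0.95,0,0,0,0],[-0.95,0,0,0,0]]]'
python3 - <<'E'
from h import *
from bench import bot,eyes
f=eyes.grab_frame('wrist');p=f['pixels'][...,::-1];np.savez('pics/w7.npz',**f)
G=eyes.grab_frame('scene');np.savez('pics/s7.npz',**G);g=G['pixels'][80:230,200:400,::-1]
cv2.imwrite('pics/v7.png',np.hstack([cv2.resize(p,(400,300)),cv2.resize(g,(400,300))]))
E
```

```text
t: 12.18
eef_pos: [0.5469, 0.0236, 0.2132]
orientation: [-2.222, -2.221, -0.001]
contact_force: [-1.1, 3.4, 3.6]
grip_width: 0.0227
gripper_force: 58.8
```

View pics/v7.png

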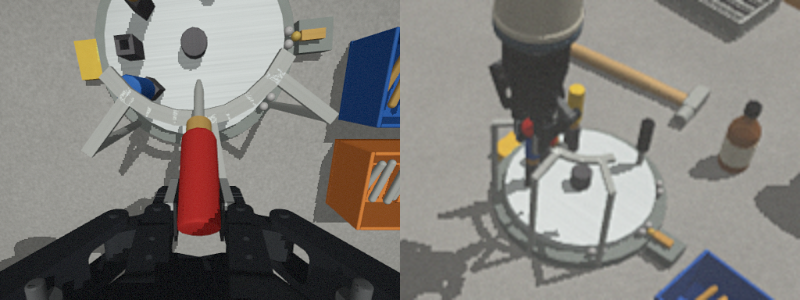

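The wrist view shows the graver leaning, with its tip at about (198,82) and the ferrule at (199,123). I lift it clear of the hoop and measure the tilt.

```bash
python3 -m inch '[[[0,0,-0.3,0,0],[0,0,-0.7,0,0],[0,0,-1.2,0,0],[0,0,-1.7,0,0],[0,0,-2.2,0,0],[0,0,-2.2,0,0],[0,0,-2.2,0,0],[0,0,-2.2,0,0]]]'
python3 - <<'E'
from h import *
from bench import bot,eyes
from scipy.optimize import least_squares
s=bot.sense();P=s['eef_pos']
f=eyes.grab_frame('wrist');g=eyes.grab_frame('scene');np.savez('pics/w8.npz',**f);np.savez('pics/s8.npz',**g)
cv2.imwrite('pics/v8.png',np.hstack([cv2.resize(f['pixels'][80:320,140:380,::-1],(400,400)),cv2.resize(g['pixels'][60:180,220:340,::-1],(400,400),interpolation=2)]))
x=P[0];G=P-[0,0,0];G[2]+=.018
def ax(th,d,l):return G+(d-l)*np.array([0,np.sin(th),-np.cos(th)])
for th in(35,40,45,50,55):
    print(th,[proj(c,ax(np.radians(th),.103,l)).round(1).tolist() for c in(f,g) for l in(0,.05,.062,.125)])
E
```

```text
t: 12.95
eef_pos: [0.5466, 0.0239, 0.3003]
orientation: [-2.221, -2.222, 0.001]
contact_force: [0.3, -0.0, -1.2]
grip_width: 0.0225
gripper_force: 58.8
35 [[253.2, 123.6], [253.0, 176.7], [252.9, 192.5], [252.3, 308.3], [282.5, 134.8], [275.5, 128.4], [273.7, 126.8], [263.6, 117.5]]
40 [[253.2, 112.8], [252.9, 171.3], [252.9, 188.5], [252.4, 309.7], [284.6, 131.9], [276.6, 126.8], [274.6, 125.5], [263.1, 118.2]]
45 [[253.1, 101.9], [252.9, 166.3], [252.8, 184.7], [252.4, 310.6], [286.6, 128.9], [277.7, 125.2], [275.4, 124.3], [262.6, 119.0]]
50 [[253.0, 91.0], [252.8, 161.6], [252.8, 181.4], [252.4, 311.2], [288.4, 125.8], [278.6, 123.6], [276.2, 123.0], [262.2, 119.7]]
55 [[253.0, 80.1], [252.8, 157.3], [252.8, 178.4], [252.5, 311.2], [290.2, 122.7], [279.6, 121.9], [276.9, 121.7], [261.8, 120.5]]
```

View pics/v8.png

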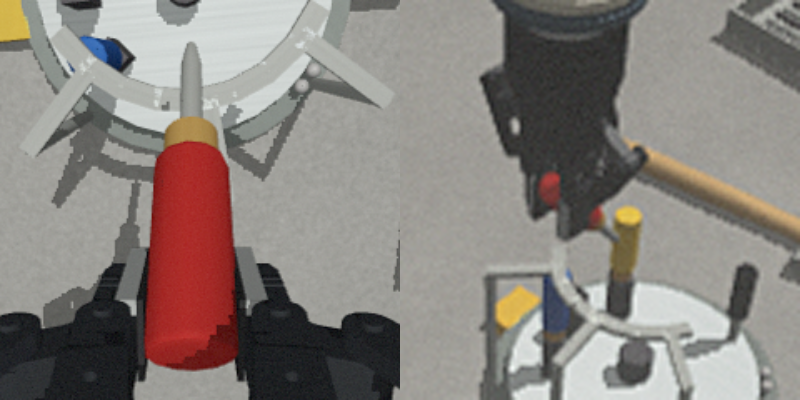

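The wrist crop puts the tip at row 105, which suggests roughly 43°. The scene crop puts it near (284.5,133), which suggests nearer 40°. I'll fit tilt and grip depth to these edges numerically.

Run:
```python
from h import *
from scipy.optimize import least_squares
f=dict(np.load('pics/w8.npz'));g=dict(np.load('pics/s8.npz'))
h=cv2.cvtColor(f['pixels'],cv2.COLOR_RGB2HSV)
for r in list(range(98,174,3))+list(range(285,306,2)): print(r,h[r,254].tolist(),end=' ')
print()
hs=cv2.cvtColor(g['pixels'],cv2.COLOR_RGB2HSV)
for r in range(112,138,1): print(r,' '.join('R' if (p[0]<7 or p[0]>172) and p[1]>120 else 'Y' if p[1]>120 else '%x'%(p[2]//16) for p in hs[r,258:294]))
```

```text
98 [78, 6, 213] 101 [78, 6, 217] 104 [78, 6, 213] 107 [25, 10, 154] 110 [30, 7, 155] 113 [41, 13, 161] 116 [45, 10, 159] 119 [54, 8, 157] 122 [45, 10, 160] 125 [47, 11, 161] 128 [48, 8, 161] 131 [42, 8, 158] 134 [42, 8, 162] 137 [53, 6, 161] 140 [43, 11, 164] 143 [42, 8, 162] 146 [42, 8, 160] 149 [21, 16, 160] 152 [20, 141, 173] 155 [19, 139, 172] 158 [20, 140, 173] 161 [19, 138, 175] 164 [14, 164, 162] 167 [1, 194, 171] 170 [1, 194, 172] 173 [1, 198, 171] 285 [0, 198, 162] 287 [0, 192, 153] 289 [1, 204, 151] 291 [1, 195, 150] 293 [1, 197, 146] 295 [1, 204, 104] 297 [3, 191, 108] 299 [1, 193, 107] 301 [0, 172, 105] 303 [53, 7, 156] 305 [30, 11, 158] 
112 3 4 4 3 3 6 R R R R 3 3 3 3 3 4 4 2 3 3 3 5 5 3 3 3 3 3 3 3 3 3 4 5 6 6
113 3 5 5 3 5 R R R R R 3 3 3 3 4 4 3 3 3 3 3 3 3 3 3 3 3 3 3 3 3 5 7 5 5 6
114 4 6 4 4 R R R R R R 3 3 3 3 3 4 3 4 4 4 3 3 3 3 3 3 3 3 3 3 5 9 9 7 7 5
115 4 5 3 4 R R R R R 6 3 3 3 3 3 4 4 4 4 4 3 3 3 3 3 3 3 3 3 6 9 a a a 9 8
116 4 4 3 4 R R R R R R 3 3 3 3 3 4 4 4 4 3 3 4 3 3 3 3 3 3 5 9 a 9 a a a a
117 3 5 3 4 R R R R R 6 3 3 3 3 3 4 3 4 3 3 3 3 3 3 3 3 3 5 8
[... 834 characters left out ...]
 6 6 6 6 6 8 9 a
129 9 9 a 9 9 9 9 9 8 5 5 5 4 3 3 3 5 8 8 7 7 7 6 4 6 7 8 7 6 Y 6 6 Y 8 9 a
130 9 9 9 9 9 9 9 a 9 5 5 5 4 3 4 6 9 a a a a a 8 6 4 6 7 7 Y 6 6 6 Y 8 a a
131 9 9 a a 9 9 9 a 9 7 6 4 5 6 8 9 a 9 9 9 a a a 9 7 5 5 6 7 6 7 7 Y 8 9 9
132 9 9 9 9 a 9 9 a a 9 8 7 8 9 a a a a a 9 a 9 9 a 9 7 5 6 7 Y Y 7 Y 8 a a
133 9 9 9 9 9 9 9 a a a a a a a 9 a 9 a 9 9 a 9 9 a a 9 Y 6 6 7 6 7 Y 8 a a
134 a 9 9 9 9 9 9 a a a a a 9 a 9 9 a a a a a a 9 a a 9 Y Y 6 6 6 Y Y 9 a a
135 9 a a a 9 9 9 a b b a a 9 9 a 9 9 9 9 9 a a a a 9 8 Y 6 6 6 7 7 Y 9 a a
136 9 a a a a 9 9 a b b b a 9 9 a a a 9 9 a 9 9 9 9 9 7 Y 6 6 6 6 7 8 9 a a
137 9 9 9 9 9 9 a a b a b a a 9 9 9 a a 9 a 9 a 9 a 9 7 Y 7 6 7 7 Y 8 9 a a
```

Run:
```python
from h import *
from scipy.optimize import least_squares
f=dict(np.load('pics/w8.npz'));g=dict(np.load('pics/s8.npz'));P=np.array([.5466,.0239,.3003])
def pr(q):
    th,d,dz=q;a=np.array([0,np.sin(th),-np.cos(th)]);n=np.array([0,np.cos(th),np.sin(th)]);G=P+[0,0,.018+dz]
    R=lambda l,r:[proj(f,G+(d-l)*a+s*r*n)[1] for s in(1,-1)]
    T=G+d*a
    return np.r_[proj(f,T)[1],min(R(.05,.009)),min(R(.062,.012)),max(R(.125,.012)),proj(g,T)]
o=np.array([105.5,150.5,165.5,302,285,132.5]);w=np.array([1,1,1,.7,1,1])
for ww in(w,w*[1,1,1,1,0,0]):
    s=least_squares(lambda q:np.r_[(pr(q)-o)*ww,(q[2])/.002],[.75,.103,0],x_scale=[.1,.01,.002]);print(np.degrees(s.x[0]),s.x[1:],(pr(s.x)-o).round(1))
```

```text
40.44917676920737 [ 1.09301828e-01 -5.84670768e-05] [-0.   1.  -0.8 -0.1  0.7 -0.3]
40.55943825971923 [ 1.09246700e-01 -2.40450413e-05] [-0.2  1.  -0.8  0.   0.8 -0.4]
```

The fit is consistent across views: 40.5°, with 109 mm from grip to tip. I push about 4.5° more against the bar.

```bash
python3 -m inch '[[[0.15,0,0.5,0,0],[0.15,0,1.0,0,0],[0.15,0,1.5,0,0],[0.15,0,2.0,0,0],[0.15,0,2.18,0,0],[0.15,0,2.18,0,0],[0.05,0,2.18,0,0],[-0.05,0,2.18,0,0],[-0.15,0,2.18,0,0],[-0.24,0,2.18,0,0],[-0.24,0,2.18,0,0],[-0.24,0,2.18,0,0],[-0.24,0,1.8,0,0],[-0.24,0,1.2,0,0],[-0.24,0,0.6,0,0],[-0.24,0,0,0,0],[-0.24,0,0,0,0],[-0.24,0,0,0,0],[-0.24,0,0,0,0]]]'
python3 - <<'E'
from h import *
from bench import bot,eyes
from scipy.optimize import least_squares
s=bot.sense();P=s['eef_pos'];print(s['t'],P,np.abs(s['dq']).max())
f=eyes.grab_frame('wrist')
h=cv2.cvtColor(f['pixels'],cv2.COLOR_RGB2HSV)[:,254].astype(int)
red=np.where(((h[:,0]<7)|(h[:,0]>172))&(h[:,1]>120)&(np.arange(384)>140))[0];bra=np.where((h[:,0]>13)&(h[:,0]<27)&(h[:,1]>80)&(np.arange(384)<red[0])&(np.arange(384)>120))[0]
print(red[0],red[-1],bra[0],bra[-1]);print([(r,h[r,2]) for r in range(75,116,2)])
def pr(q):
    th,d=q;a=np.array([0,np.sin(th),-np.cos(th)]);n=np.array([0,np.cos(th),np.sin(th)]);G=P+[0,0,.018]
    R=lambda l,r:[proj(f,G+(d-l)*a+s*r*n)[1] for s in(1,-1)]
    return np.array([min(R(.05,.009)),min(R(.062,.012)),max(R(.125,.012)),proj(f,G+d*a)[1]])
o=np.array([bra[0],red[0]-.0,red[-1]+.5])
s=least_squares(lambda q:pr(q)[:3]-o,[.78,.109],x_scale=[.1,.01]);print(np.degrees(s.x[0]),s.x[1],pr(s.x).round(1))
print([(t,pr((np.radians(t),.109))[3].round(1)) for t in(40,43,45,47,50)])
t=eyes.grab_frame('top');np.savez('pics/top9.npz',**t);a=dict(np.load('pics/top3.npz'))
for q in(a,t): print(blobs(q,(18,150,120),(32,255,255),(140,125,260,250),8), blobs(q,(105,120,40),(130,255,255),(180,150,235,225),5))
E
```

```text
t: 14.63
eef_pos: [0.5467, 0.0143, 0.3007]
orientation: [2.221, 2.222, -0.0]
contact_force: [-0.4, 0.8, -1.2]
grip_width: 0.0226
gripper_force: 58.8
14.6333 [0.54668571 0.0142641  0.30073559] 0.015974993356017125
161 300 145 160
[(75, np.int64(83)), (77, np.int64(144)), (79, np.int64(142)), (81, np.int64(145)), (83, np.int64(167)), (85, np.int64(218)), (87, np.int64(214)), (89, np.int64(218)), (91, np.int64(214)), (93, np.int64(218)), (95, np.int64(213)), (97, np.int64(150)), (99, np.int64(154)), (101, np.int64(159)), (103, np.int64(160)), (105, np.int64(166)), (107, np.int64(161)), (109, np.int64(165)), (111, np.int64(160)), (113, np.int64(160)), (115, np.int64(162))]
47.48803140656301 0.1088866586373419 [145.1 160.9 300.6  89.6]
[(40, np.float64(106.9)), (43, np.float64(99.9)), (45, np.float64(95.3)), (47, np.float64(90.6)), (50, np.float64(83.6))]
[([189.1, 143.8], [188, 138, 3, 12, 28]), ([171.8, 203.1], [168, 200, 8, 7, 44]), ([195.1, 233.2], [187, 229, 17, 10, 139])] [([206.1, 204.2], [204, 202, 5, 5, 16])]
[([170.6, 202.6], [168, 200, 6, 7, 27])] [([206.2, 204.2], [204, 203, 5, 4, 13])]
```

```bash
python3 -m inch '[[[0,0,0,0,0],[0,0,0,0,0],[0,0,0,0,0],[0,0,0,0,0],[0,0,0,0,0],[0,0,0,0,0],[0,0,0,0,0],[0,0,0,0,0]]]'; python3 -c "
from bench import order;print(order.hand_in())"
```

```text
t: 15.4
eef_pos: [0.5469, 0.0144, 0.3009]
orientation: [2.221, 2.222, 0.0]
contact_force: [-0.0, -0.6, -0.9]
grip_width: 0.023
gripper_force: 58.8
the job is handed in; nothing more can be done
None
```

The job is handed in at 15.4 s: the carousel was left in the red detent, and the red graver is held still at about 45° (45–47° measured), its point about 65 mm above the hoop; tipping it meant pushing its blade lightly (about 5 N read) against the fixed hoop bar.

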